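# Park the spill tray on its stop and stand the solvent bottle in it

### The job

Hook your fingertips behind the far lip of the steel spill tray and drag it gently along the bench towards you, in between the two guide rails, until it is fully home against the end stop with the stop's plunger pushed in; handle the tray by that far lip only and keep the little jar standing in it. Then set the tall capped bottle down gently in the tray, upright and flat on its floor beside the jar, without shifting the tray off its stop. Leave everything else on the bench where it is.

Things in the scene. Friction and masses are not known exactly. Their poses are not given: they have to be found in the camera images.
- tray: open steel tray, 140 x 170 mm over its walls (x, y), 40 mm high, floor and walls 3 mm thick, 0.35 to 0.6 kg. A flat lip 3 mm thick runs round the top edge, 8 mm outward on all sides. Origin: centre of its underside; x points from the near wall to the far wall (away from the robot), z up. About 2 to 6 N drags it; more than 16 N of push is too rough.
- tray_lip (a point): outer edge of the tray's far lip, at the middle of its length, 78 mm from the tray's origin along x and 38.5 mm above its underside (the lip's underside is at 37 mm); moves with the tray, same axes. The bench is free for 60 mm beyond it.
- dock: two fixed aluminium guide rails, 24 mm high, 178 mm apart (4 mm play each side of the tray's walls; its lips pass above), parallel from -55 to +50 mm along x, then flaring 25 degrees outward up to +93 mm. Origin: on the bench midway between them; x runs along the rails away from the robot; the tray goes in along -x, up to the grey end stop block between the near ends.
- plunger (a joint): sprung steel plunger in the face of the rigid end stop (grey block 100 mm wide, 30 mm high): 0 = free, 5 mm out; 0.005 m = flush, tray wall on the block. Spring 0.8 N, less than the tray's friction. Its face lies anywhere from -45 to +10 mm along the dock's x, not measured: feel for it. Fully home, the tray's origin is 70 mm beyond the face.
- bottle_mid (a point): centre, half-way up, of the tall capped brown glass bottle standing on the bench to the robot's right: body 56 mm diameter, 130 mm high, about 0.3 kg. Its black screw cap, 32 mm diameter, takes up the top 26 mm (cap centre 52 mm above this point); the neck below it is 26 mm across. z up
- bottle: the same bottle; origin at the centre of its underside, 65 mm below bottle_mid
- jar: small white lidded jar, 42 mm diameter, 50 mm high, standing loose in the tray's near left quarter (-x, +y of the tray's centre); origin at the centre of its underside; must stay standing in the tray
- squat_jar: bystander: a squat brown glass jar, 66 mm across, 75 mm high; origin at its underside or middle; leave it alone
- beaker: bystander: an open glass beaker, 68 mm across, 80 mm high; origin at its underside or middle; leave it alone
- cork_ring: bystander: a cork flask ring, 90 mm across, 25 mm high; origin at its underside or middle; leave it alone
- puck: bystander: a round grey knob-shaped weight, 60 mm across, 34 mm high; origin at its underside or middle; leave it alone
- spatula: bystander: a spatula lying flat; origin at its underside or middle; leave it alone
- dish: bystander: a white dish, 90 mm across, 30 mm high; origin at its underside or middle; leave it alone
Things that resemble listed ones, but are neither listed nor needed, are in the scene too. What is shaped like the bottle but pink or turquoise is not meant. Leave any green look-alike of the tray alone.

How it is judged:
By the outcome, as a careful person would: the job done as asked, in the order asked, and still so for the second after the job is handed in, with the robot touching nothing.
It also fails if it takes over 64 s, if anything falls off the work surface, if the arm or the gripper's body presses on something with over 40 N, if the wrist force passes 120 N, or if a joint passes its speed limit or range.

### The arm

A 6-joint arm with a two-finger parallel gripper is mounted at the origin on the work surface. World frame = base frame: x ahead of the robot, y to its left, z up, the work surface at z = 0. Lengths are in mm, angles in rad, forces in N, time in s.
With the tool pointing down it reaches from about 350 to 775 mm from the base axis. Payload 7.3 kg.
Tool frame: the origin (TCP) lies between the finger pads; the fingertips stand 8 mm ahead of it and the grasp point (between the pads) lies 11 mm behind it; y points along the fingers, z is the direction in which the jaws open and shut, and the axes are right-handed (so a half turn about y gives the same grasp; the last joint's range is limited). The gripper opens to 92 mm and grips with 3 to 60 N. Pads are 19 mm wide; open, the fingers measure 130 mm over their backs; the gripper's body (75 mm by 190 mm) begins 47 mm behind the grasp point.
Start: joints at [0.99, 0.342, 1.524, -0, 1.275, -0.146], TCP at [221.133, 476.177, 234.741] pointing down, gripper open.
Joint ranges: [-2.53, 2.53], [-0.77, 2.02], [0.04, 2.7], [-1, 4.14], [0.28, 2.66], [-3.11, 3.11]. Speed limits (rad/s): [2.57, 2.57, 3.14, 3.14, 3.14, 3.14].

### API

Orientations are given as [roll, pitch, yaw] about the fixed x, y, z axes, in that order (R = Rz(yaw) Ry(pitch) Rx(roll)).
In Python, from plant import bot, vision, job gives the robot as it stands. The module is installed in compiled form; this text tells all that it offers.
- The arm moves only by the tool arm_command, never from a script. Its argument "deltas" is a list of rows, each a list of 4 numbers: the shift along the tool's x, y, z in m, then the turn about the tool's y in degrees. In form: [[x, y, z, twist], ...]. A call has 1 to 5 rows; each row shifts and turns the commanded pose from where the row before left it, along the tool's axes as they then stand; what a row does not reach is not made up. A row lasts 1/10 s, in which the tool goes at most 50 mm and 8.59 degrees, less where a joint would pass 70% of its speed; a pose out of reach is approached as far as the arm can. A call is refused whole if a number of a shift passes 0.05 or a number of a turn 8.59, either way. A call with a gripper value outside its range is refused whole. "claw" is the closure in counts, from 0 (fully open) to 255 (shut), set as the call begins (left out, the last holds). The fingers move at their own pace and stop on an object; the grip force is fixed at half the most. Time passes only in rows, so rows that do not move let the fingers close. It gives the time, the measured TCP pose, the force and the opening at its end, in the units of the state.
- bot.get_obs(): the state, without advancing time (a new reading comes with each control period).
- vision.capture(name): name is "side" or "top" or "wrist"; returns a dict with "img" (384x512x3 uint8, red, green, blue), "camera_matrix" (3x3 intrinsics, pixels), "dist_coeffs" ([k1, k2, p1, p2, k3] as OpenCV has them; the pictures are not rectified), "world_to_cam" (4x4, takes a point from world to camera coordinates); the wrist camera has in their place "mount" (4x4, takes a point from camera to tool coordinates, whose origin is the TCP and whose axes are the tool frame's). Camera axes: x right, y down, z forward; pixel columns grow to the right and rows downward; lengths in mm; the calibration is good to about 2 mm. A picture is of the moment at which its call begins: read the wrist's pose just before it. There is no depth.
- job.close_job(): hands the job in, once; it reports no verdict.
Trained networks look in a picture, given as the dict that the camera call returned (one of the last four; its "shot" number tells which), for a name from the list of things; names that differ only in an ending like _2 or _b are one class to them, and where a whole thing is asked for, a point or a joint stands for the part that bears it (a point fixed in the world has none). Each returns a list of dicts, best first, with "confidence" (0 to 1); they miss things now and then, are a little off and sometimes report something else, mostly with a low value. They report only what shows in the picture. A call takes as long as a camera call. They do not tell look-alikes from the thing itself.
- vision.find_in(picture, name): "xyz" ([x, y, z] in mm, in the coordinates of the camera as it stood for that picture, good to about 4 mm: the middle of the surface that is visible of it).
- vision.regions_of(picture, name): "mask" (384x512 bool, what is visible of it).
The state is a dict: "time": time; "joint_positions": joint angles; "dq": joint speeds; "tau": joint torques, N m; "tool_pos": TCP position; "tcp_rot": TCP orientation; "contact_force": force on the tool from outside, world axes, zero at the start; "moment": the same for the moment, N m; "grip_width": finger opening in mm.
Only numpy, scipy, OpenCV 4.12 (cv2) and the standard library are available. Lean on these libraries where they do the work, as an engineer would, in place of code of your own. Each camera call takes 0.05 s, during which the arm holds its last target. There are 200 camera calls.

## Working session

There is one attempt and no reset: what is moved stays moved. The work goes in short steps, Python scripts to look and compute and a tool call to move; the robot and the scene stay as the last step left them, time stands still between calls to the robot, and variables do not carry over. Pictures are saved under pics/ and viewed, about 8 in all and at most 12, crops included, and the job is handed in when it is done.

Besides the shell and the picture viewer there is one more tool, called after ">>>" in YAML: its name, and indented under it one key for each argument. arm_command: Moves the arm, as the interface text tells. Its arguments: {"type":"object","properties":{"deltas":{"type":"array","items":{"type":"array","items":{"type":"number"}}},"claw":{"type":"number"}},"required":["deltas"]}

```bash
mkdir -p pics; cat > h.py <<'E'
import numpy as np, cv2
from scipy.spatial.transform import Rotation as R
from plant import bot, vision, job
def T(o=None):
    o=o or bot.get_obs(); M=np.eye(4); M[:3,:3]=R.from_euler('xyz',o['tcp_rot']).as_matrix(); M[:3,3]=o['tool_pos']; return M
def shot(n):
    o=bot.get_obs(); p=vision.capture(n)
    p['c2w']=T(o)@np.array(p['mount']) if n=='wrist' else np.linalg.inv(np.array(p['world_to_cam']))
    return p
def tow(p,xyz): return (p['c2w']@np.r_[xyz,1])[:3]
def pix2plane(p,uv,z):
    n=cv2.undistortPoints(np.array(uv,float).reshape(-1,1,2),np.array(p['camera_matrix']),np.array(p['dist_coeffs'])).reshape(-1,2)
    d=np.c_[n,np.ones(len(n))]@p['c2w'][:3,:3].T; c=p['c2w'][:3,3]
    return c+d*((z-c[2])/d[:,2])[:,None]
def proj(p,X):
    w=np.linalg.inv(p['c2w']); X=np.array(X,float).reshape(-1,3)
    return cv2.projectPoints(X,cv2.Rodrigues(w[:3,:3])[0],w[:3,3],np.array(p['camera_matrix']),np.array(p['dist_coeffs']))[0].reshape(-1,2)
def save(p,f,crop=None,s=1):
    i=p['img']
    if crop: i=i[crop[1]:crop[3],crop[0]:crop[2]]
    cv2.imwrite('pics/'+f,cv2.resize(i[:,:,::-1],None,fx=s,fy=s,interpolation=cv2.INTER_CUBIC))
E
python3 - <<'E'
from h import *
o=bot.get_obs(); print({k:np.round(v,3).tolist() for k,v in o.items()}); print(T().round(3))
a=shot('top'); b=shot('side')
save(a,'top0.png',s=1.5); save(b,'side0.png',s=1.5)
for p in(a,b):
  for n in ['tray','dock','bottle','jar','tray_lip','plunger']:
    for d in vision.find_in(p,n): print(n,np.round(tow(p,d['xyz']),0),round(d['confidence'],2),proj(p,tow(p,d['xyz'])).round())
E
```

```text
{'time': 0.0, 'joint_positions': [0.99, 0.343, 1.525, 0.0, 1.275, -0.146], 'dq': [-0.001, -0.001, 0.001, -0.0, -0.001, -0.001], 'tau': [0.0, -43.126, -24.422, 0.072, 0.056, -0.0], 'tool_pos': [220.903, 475.818, 234.038], 'tcp_rot': [-1.572, 0.0, -0.435], 'contact_force': [0.367, 0.787, 0.347], 'moment': [-0.031, -0.049, 0.04], 'grip_width': 91.916}
[[ 9.07000e-01 -1.00000e-03  4.21000e-01  2.20903e+02]
 [-4.21000e-01 -1.00000e-03  9.07000e-01  4.75818e+02]
 [-0.00000e+00 -1.00000e+00 -2.00000e-03  2.34038e+02]
 [ 0.00000e+00  0.00000e+00  0.00000e+00  1.00000e+00]]
tray [614.  22.   4.] 0.84 [[230. 137.]]
tray [ 183. -303.    1.] 0.59 [[343. 291.]]
dock [433.  80.  25.] 0.79 [[208. 199.]]
bottle [ 361. -251.   83.] 0.94 [[330. 227.]]
bottle [ 527. -262.   84.] 0.68 [[335. 165.]]
bottle [ 442. -196.   86.] 0.56 [[310. 197.]]
jar [554.  65.  53.] 0.58 [[214. 154.]]
jar [671. 378.  27.] 0.15 [[103. 113.]]
tray_lip [ 185. -301.    6.] 0.84 [[343. 291.]]
tray_lip [612.  23.   8.] 0.65 [[230. 137.]]
plunger [ 664. -273.   77.] 0.55 [[339. 115.]]
tray [623.  27.  10.] 0.9 [[278. 178.]]
tray [ 191. -292.    3.] 0.74 [[264. 306.]]
tray [371. 297.  26.] 0.18 [[185. 175.]]
dock [427. -93.  21.] 0.93 [[267. 222.]]
bottle [ 348. -266.   78.] 0.88 [[292. 256.]]
bottle [ 511. -274.   76.] 0.8 [[325. 227.]]
bottle [ 436. -218.   83.] 0.67 [[298. 230.]]
jar [548.  63.  55.] 0.69 [[259. 176.]]
tray_lip [615.  26.   9.] 0.71 [[277. 180.]]
tray_lip [ 189. -290.    7.] 0.68 [[263. 305.]]
tray_lip [370. 292.  29.] 0.64 [[185. 176.]]
```

View pics/top0.png

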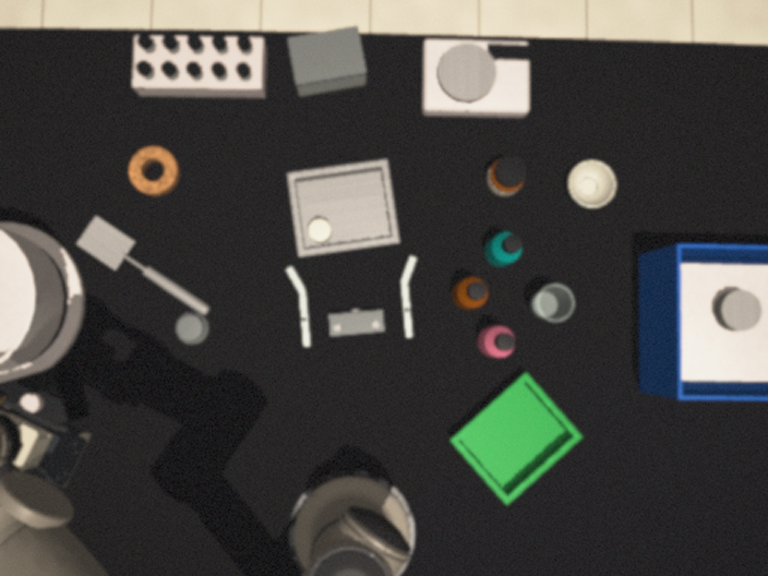

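View pics/side0.png

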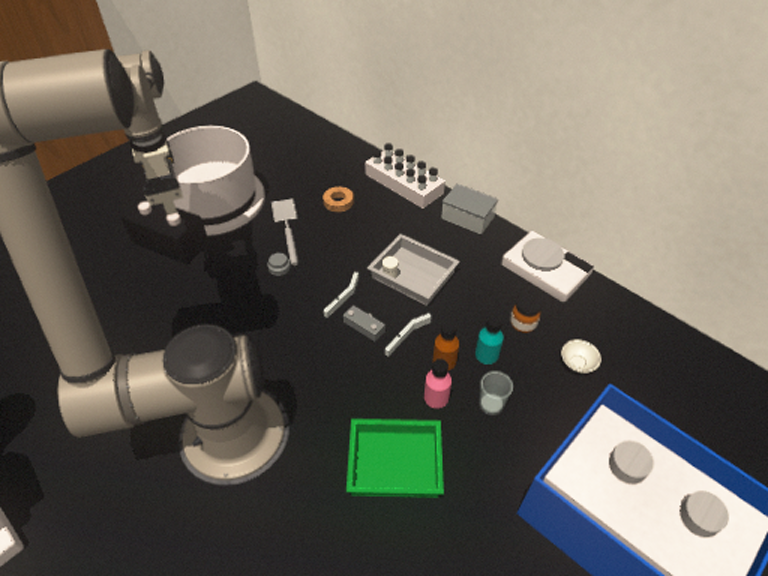

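The candidates for the bottle in the top picture (1.5x) are brown (471,292), pink (497,341) and turquoise (503,248). The short brown one at (505,176) is the squat jar. Brown, tall and black-capped fits the description. The steel tray is at (343,207); the green one is a decoy. Next I move over the scene for a wrist view.

```bash
python3 - <<'E'
from h import *
p=shot('top')
q=lambda l,z: print(pix2plane(p,np.array(l)/1.5,z).round(0).tolist())
q([(288,172),(389,160),(400,242),(300,255)],40)
q([(290,267),(303,295),(307,345),(412,257),(404,285),(408,337)],24)
q([(330,311),(384,310),(384,334),(330,336)],30)
q([(298,95),(366,80)],0); q([(290,38),(357,28)],60)
M=T()[:3,:3]
print((M.T@np.array([260,-446,150])).round(0), R.from_matrix(M).as_euler('xyz'))
print(np.array(p['camera_matrix']),shot('wrist')['mount'],shot('wrist')['camera_matrix'])
E
```

```text
[[666.0, 128.0, 40.0], [693.0, -59.0, 40.0], [540.0, -81.0, 40.0], [513.0, 102.0, 40.0]]
[[492.0, 121.0, 24.0], [440.0, 96.0, 24.0], [348.0, 87.0, 24.0], [514.0, -105.0, 24.0], [462.0, -90.0, 24.0], [366.0, -99.0, 24.0]]
[[411.0, 46.0, 30.0], [415.0, -54.0, 30.0], [371.0, -54.0, 30.0], [365.0, 45.0, 30.0]]
[[826.0, 116.0, 0.0], [858.0, -14.0, 0.0]]
[[913.0, 128.0, 60.0], [935.0, 5.0, 60.0]]
[ 424. -150. -295.] [-1.57066642e+00 -1.29555531e-05 -4.34813459e-01]
[[483.19584031   0.         249.6523098 ]
 [  0.         483.19584031 196.24505683]
 [  0.           0.           1.        ]] [[ 2.89945313e-04  9.60084477e-01  2.79710051e-01 -7.65388783e+01]
 [-5.00403842e-04 -2.79709889e-01  9.60084438e-01 -1.49876981e+02]
 [ 9.99999833e-01 -4.18339967e-04  3.99329389e-04  8.92119695e-01]
 [ 0.00000000e+00  0.00000000e+00  0.00000000e+00  1.00000000e+00]] [[290.98426196   0.         253.02164406]
 [  0.         290.98426196 193.97934549]
 [  0.           0.           1.        ]]
```

>>> arm_command:
  deltas:
    - [0.015,-0.015,-0.01,0]
    - [0.033,-0.015,-0.022,0]
    - [0.033,-0.015,-0.023,0]
    - [0.033,-0.015,-0.023,0]
    - [0.033,-0.015,-0.023,0]

```text
time: 1.35
tool_pos: [312.3, 321.3, 310.4]
tcp_rot: [-1.57, -0.0, -0.434]
contact_force: [-0.1, 0.4, -0.3]
grip_width: 91.5
```

>>> arm_command:
  deltas:
    - [0.033,-0.015,-0.023,0]
    - [0.033,-0.015,-0.023,0]
    - [0.033,-0.015,-0.023,0]
    - [0.033,-0.01,-0.023,0]
    - [0.033,-0.01,-0.023,0]

```text
time: 1.85
tool_pos: [413.6, 147.3, 375.5]
tcp_rot: [-1.57, -0.001, -0.435]
contact_force: [0.5, 1.0, 0.6]
grip_width: 91.9
```

>>> arm_command:
  deltas:
    - [0.033,-0.01,-0.023,0]
    - [0.033,0,-0.023,0]
    - [0.033,0,-0.023,-4]
    - [0.02,0,-0.012,-8]
    - [0,0,0,-8]

```text
time: 2.35
tool_pos: [489.6, 23.6, 383.9]
tcp_rot: [-1.571, 0.001, -0.084]
contact_force: [-0.1, 0.8, 0.6]
grip_width: 91.7
```

>>> arm_command:
  deltas:
    - [0,0,0,-8]
    - [0,0,0,-3]
    - [0,0,0,0]

```text
time: 2.65
tool_pos: [488.2, 26.1, 384.7]
tcp_rot: [-1.571, 0.0, 0.106]
contact_force: [0.1, 0.6, 0.2]
grip_width: 91.9
```

```bash
python3 - <<'E'
from h import *
o=bot.get_obs(); print(o['time'],o['tool_pos'],o['tcp_rot'],o['contact_force'])
p=shot('wrist'); save(p,'w1.png',s=1.5)
import pickle; pickle.dump({k:p[k] for k in('img','camera_matrix','dist_coeffs','c2w')},open('w1.pkl','wb'))
for n in ['tray','dock','bottle','jar','tray_lip','plunger']:
    for d in vision.find_in(p,n): print(n,np.round(tow(p,d['xyz']),0),round(d['confidence'],2),proj(p,tow(p,d['xyz'])).round())
E
```

```text
2.65 [488.23102908  26.10347344 384.68110844] [-1.57065950e+00  2.64651354e-05  1.06335363e-01] [0.14798727 0.62363308 0.19734606]
tray [ 288. -303.   39.] 0.63 [[53.  5.]]
dock [426. -83.  24.] 0.57 [[192. 111.]]
dock [ 444. -195.   81.] 0.33 [[110. 116.]]
bottle [ 526. -257.   83.] 0.72 [[ 73. 165.]]
bottle [ 361. -241.   77.] 0.66 [[80. 55.]]
bottle [ 447. -197.   80.] 0.65 [[110. 118.]]
jar [553.  74.  55.] 0.97 [[276. 197.]]
tray_lip [ 284. -306.   41.] 0.85 [[50.  1.]]
tray_lip [609.  22.   2.] 0.64 [[244. 214.]]
plunger [613.  24.   2.] 0.54 [[244. 216.]]
```

View pics/w1.png

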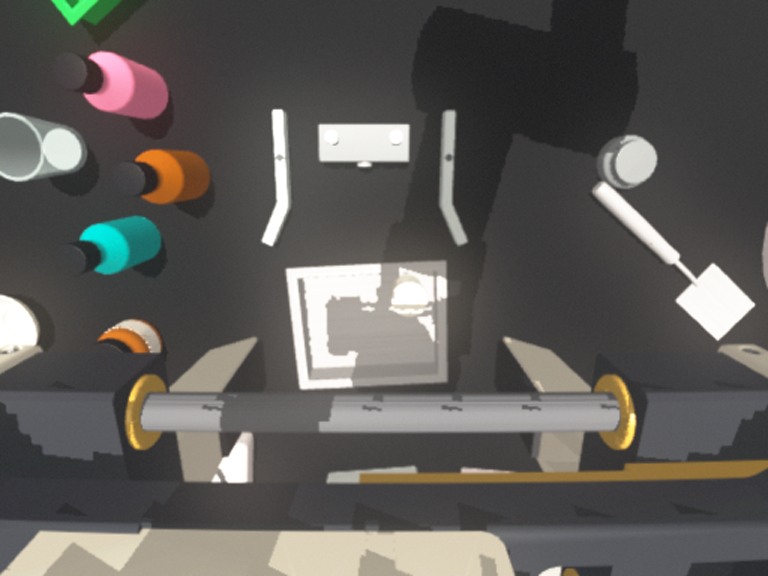

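The picture shows the dock rails (inner edges ≈(287,110)-(290,205) and (443,110)-(440,205)), the end stop with plunger at (364,165), the tray lip corners at (287,268), (446,261), (449,383), (301,390), and the jar at (408,292). The brown bottle is at (178,176).

```bash
python3 - <<'E'
from h import *
import pickle
p=pickle.load(open('w1.pkl','rb'))
save(p,'w1c.png',(170,60,320,270),2.8)
q=lambda l,z: pix2plane(p,np.array(l)/1.5,z)
t=q([(287,268),(446,261),(449,383),(301,390)],40);print('tray',t.round(0).tolist(),t.mean(0))
r=q([(286,110),(290,205),(443,110),(440,205)],24);print('rails',r.round(0).tolist())
b=q([(319,162),(409,162)],30);print('stop',b.round(0).tolist())
for a,c in((t[0],t[3]),(t[1],t[2]),(r[0],r[1]),(r[2],r[3])): print(np.degrees(np.arctan2(*(c-a)[[1,0]])),np.linalg.norm(c-a))
for a,c in((t[0],t[1]),(t[3],t[2]),(b[0],b[1])): print(np.degrees(np.arctan2(*(c-a)[[1,0]]))-90,np.linalg.norm(c-a))
E
```

```text
tray [[540.0, -75.0, 40.0], [512.0, 108.0, 40.0], [667.0, 135.0, 40.0], [697.0, -50.0, 40.0]] [603.7752586   29.28401285  40.        ]
rails [[366.0, -88.0, 24.0], [469.0, -78.0, 24.0], [348.0, 83.0, 24.0], [450.0, 94.0, 24.0]]
stop [[417.0, -48.0, 30.0], [407.0, 52.0, 30.0]]
9.016618273904143 158.8828990200675
9.945977281788167 157.45828032375167
5.5054158599777425 102.96672820879253
6.2810662076900385 102.8993161027303
8.635769174833783 184.92432794206553
9.082673608708959 187.4742875411383
6.031212992542635 100.12991848909436
```

View pics/w1c.png

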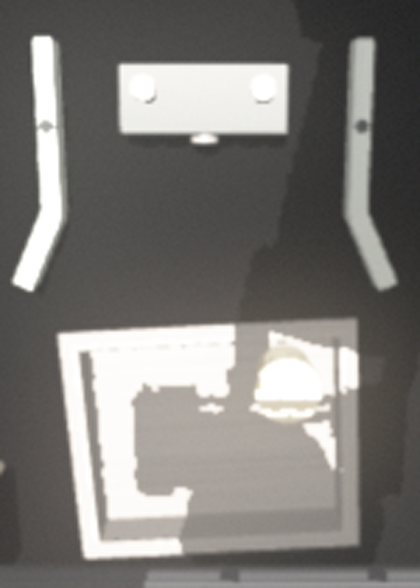

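>>> arm_command:
  deltas:
    - [0.03,0.01,0,-1]
    - [0.04,0.025,-0.001,-1]
    - [0.04,0.025,-0.001,-1]
    - [0.04,0.025,-0.001,-0.1]
    - [0.04,0.025,0,0]

```text
time: 3.5
tool_pos: [678.2, 49.8, 273.5]
tcp_rot: [-1.571, -0.0, 0.16]
contact_force: [0.4, -1.5, 0.6]
grip_width: 91.3
```

>>> arm_command:
  deltas:
    - [0.032,0.03,0,0]
    - [0,0.045,0,0]
    - [0,0.045,0,0]
    - [0,0.03,0,0]
    - [0,0,0,0]

```text
time: 4.0
tool_pos: [705.4, 55.0, 118.6]
tcp_rot: [-1.569, 0.011, 0.16]
contact_force: [-0.3, 0.9, 0.6]
grip_width: 91.5
```

```bash
python3 - <<'E'
from h import *
o=bot.get_obs(); print(o['time'],o['tool_pos'],o['tcp_rot'],o['contact_force'])
p=shot('side');c=proj(p,o['tool_pos'])[0].astype(int);print(c)
save(p,'s2.png',(c[0]-110,c[1]-90,c[0]+90,c[1]+60),4)
E
```

```text
4.0 [705.35548559  54.97694764 118.61366789] [-1.56863575  0.01076376  0.16014636] [-0.25260102  0.87211637  0.58674837]
[288 144]
```

View pics/s2.png

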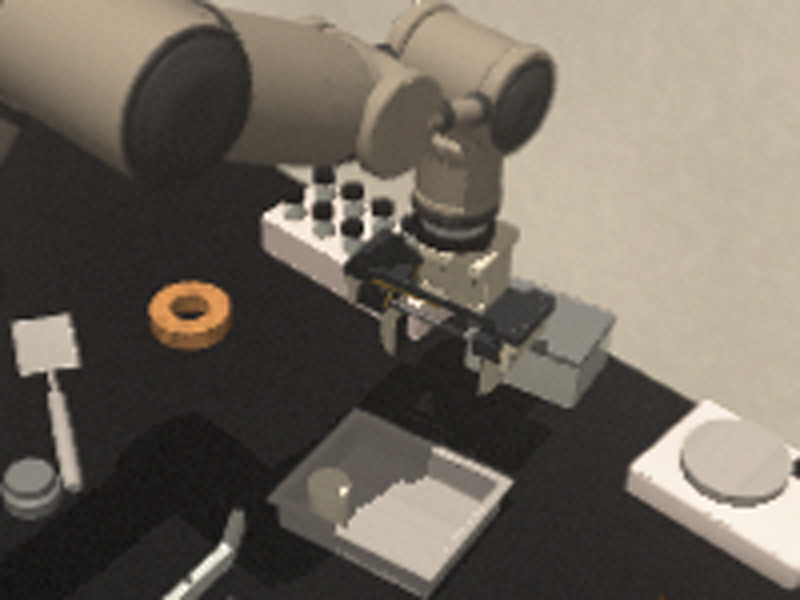

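>>> arm_command:
  deltas:
    - [0.004,0,-0.009,0]
    - [0,0.03,0,0]
    - [0,0.03,0,0]
    - [0,0,0,0]

```text
time: 4.45
tool_pos: [712.8, 45.9, 63.1]
tcp_rot: [-1.57, 0.004, 0.16]
contact_force: [-0.3, -0.9, -1.6]
grip_width: 92.3
```

>>> arm_command:
  deltas:
    - [0,0.02,0,0]
    - [0,0.015,0,0]
    - [0,0.004,0,0]
    - [0,0,0,0]
    - [0,0,0,0]

```text
time: 4.95
tool_pos: [714.5, 46.5, 27.1]
tcp_rot: [-1.571, -0.002, 0.16]
contact_force: [0.3, -0.5, 0.1]
grip_width: 91.9
```

>>> arm_command:
  deltas:
    - [-0.005,0,0,0]
    - [-0.004,0,0,0]
    - [-0.003,0,0,0]
    - [0,0,0,0]

```text
time: 5.35
tool_pos: [701.5, 44.6, 26.0]
tcp_rot: [-1.571, 0.0, 0.16]
contact_force: [-0.7, -0.4, -0.3]
grip_width: 92.4
```

>>> arm_command:
  deltas:
    - [-0.003,0,0,0]
    - [-0.003,0,0,0]
    - [0,0,0,0]

```text
time: 5.65
tool_pos: [695.6, 43.7, 25.7]
tcp_rot: [-1.571, 0.0, 0.16]
contact_force: [-0.1, -1.2, -0.5]
grip_width: 91.7
```

>>> arm_command:
  deltas:
    - [-0.002,0,0,0]
    - [-0.002,0,0,0]
    - [0,0,0,0]

```text
time: 5.95
tool_pos: [691.8, 43.1, 25.7]
tcp_rot: [-1.571, 0.0, 0.16]
contact_force: [0.2, -0.6, -0.5]
grip_width: 91.8
```

>>> arm_command:
  deltas:
    - [-0.002,0,0,0]
    - [-0.002,0,0,0]
    - [0,0,0,0]

```text
time: 6.25
tool_pos: [688.2, 42.4, 25.8]
tcp_rot: [-1.571, -0.001, 0.16]
contact_force: [2.1, -0.4, -1.1]
grip_width: 91.8
```

>>> arm_command:
  deltas:
    - [-0.002,0,0,0]
    - [-0.002,0,0,0]
    - [0,0,0,0]

```text
time: 6.55
tool_pos: [684.0, 41.7, 25.8]
tcp_rot: [-1.571, -0.0, 0.16]
contact_force: [0.8, -0.3, -0.2]
grip_width: 91.9
```

>>> arm_command:
  deltas:
    - [-0.002,0,0,0]
    - [-0.002,0,0,0]
    - [-0.002,0,0,0]
    - [-0.002,0,0,0]

```text
time: 6.95
tool_pos: [676.2, 40.5, 25.8]
tcp_rot: [-1.571, -0.0, 0.16]
contact_force: [3.1, 0.4, 0.1]
grip_width: 91.9
```

```bash
python3 - <<'E'
from h import *
for _ in range(4):
    o=bot.get_obs(); print(o['time'],o['tool_pos'].round(1) if hasattr(o['tool_pos'],'round') else o['tool_pos'],o['contact_force'],o['moment'])
    p=shot('side')
p=shot('wrist'); save(p,'w3.png',s=1.5)
import pickle; pickle.dump({k:p[k] for k in('img','camera_matrix','dist_coeffs','c2w')},open('w3.pkl','wb'))
E
```

```text
6.95 [676.2  40.5  25.8] [3.06030422 0.39374662 0.06059763] [ 0.17610013 -0.38163746 -0.0493744 ]
7.0 [675.9  40.4  25.8] [ 2.10932127 -0.25226857  0.20925711] [ 0.04695523 -0.23133457  0.03208386]
7.05 [675.9  40.5  25.8] [ 1.43863944 -0.36957123  0.52253779] [ 0.0295466  -0.14850697  0.04071246]
7.1 [675.9  40.5  25.8] [ 1.70543947  0.15662299 -0.1078652 ] [ 0.05934111 -0.12353394  0.03867777]
```

View pics/w3.png

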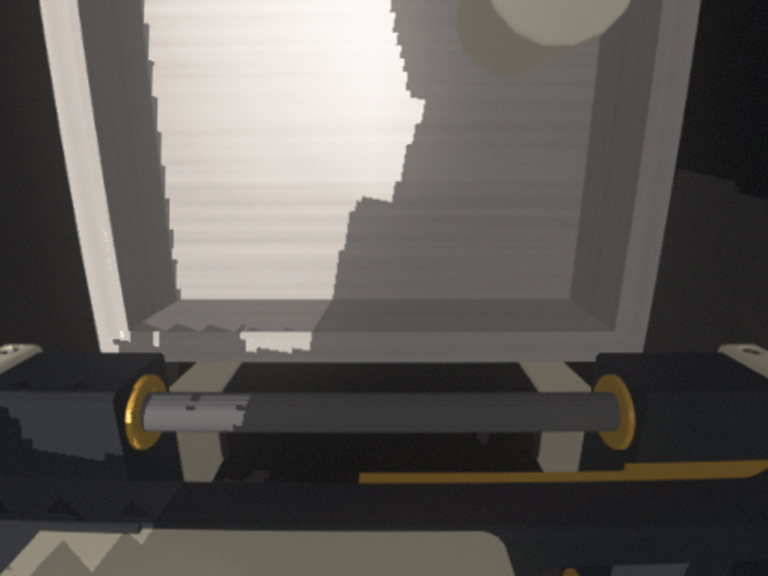

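The far lip ends show at (102,352) and (642,361) with the fingers behind it. The force of 2 to 3 N says contact. I'll measure the tray's pose from these.

```bash
python3 - <<'E'
from h import *
import pickle
p=pickle.load(open('w3.pkl','rb'))
e=pix2plane(p,np.array([(102,352),(642,361)])/1.5,40);print(e.round(1),np.linalg.norm(e[1]-e[0]))
y=np.degrees(np.arctan2(*(e[1]-e[0])[[1,0]]))-90
m=e.mean(0);a=np.radians(y);c=m[:2]-78*np.array([np.cos(a),np.sin(a)])
d=np.radians(5.9);u=np.array([np.cos(d),np.sin(d)]);n=np.array([-u[1],u[0]]);D=np.array([412,3])
print('yaw',y,'lip mid',m,'centre',c,'dock',(c-D)@u,(c-D)@n)
o=bot.get_obs()['tool_pos'];print('tool',(o[:2]-D)@u,(o[:2]-D)@n)
E
```

```text
[[676.6 -54.7  40. ]
 [650.3 129.4  40. ]] 185.98115361511057
yaw 8.115834666604343 lip mid [663.44059084  37.38667793  40.        ] centre [586.22178584  26.37504069] dock 175.7016809083343 5.342519492350368
tool 266.3695735714916 10.151605674298766
```

>>> arm_command:
  deltas:
    - [-0.002,0,-0.0002,0.2]
    - [-0.003,0,-0.0003,0.3]
    - [-0.004,0,-0.0004,0.3]
    - [-0.004,0,-0.0005,0.3]
    - [-0.004,0,-0.0005,0.3]

```text
time: 7.7
tool_pos: [659.3, 36.0, 25.7]
tcp_rot: [-1.571, 0.0, 0.135]
contact_force: [3.4, 1.2, -0.6]
grip_width: 91.7
```

>>> arm_command:
  deltas:
    - [-0.004,0,-0.0006,0.3]
    - [-0.004,0,-0.0007,0.3]
    - [-0.004,0,-0.0007,0.3]
    - [-0.004,0,-0.0007,0.3]
    - [-0.004,0,-0.0007,0.3]

```text
time: 8.2
tool_pos: [640.0, 30.1, 25.7]
tcp_rot: [-1.571, 0.0, 0.109]
contact_force: [2.5, 1.1, -0.9]
grip_width: 91.6
```

>>> arm_command:
  deltas:
    - [-0.004,0,-0.0007,0.3]
    - [-0.004,0,-0.0007,0]
    - [-0.003,0,-0.0006,0]
    - [-0.002,0,-0.0003,0]

```text
time: 8.6
tool_pos: [627.3, 26.5, 25.7]
tcp_rot: [-1.571, 0.0, 0.104]
contact_force: [1.8, -0.1, -1.1]
grip_width: 92.2
```

```bash
cat > m.py <<'E'
from h import *
import pickle
p=shot('wrist'); save(p,'w4.png',(0,0,512,260),1.5)
pickle.dump({k:p[k] for k in('img','camera_matrix','dist_coeffs','c2w')},open('w4.pkl','wb'))
o=bot.get_obs();print(o['time'],o['tool_pos'],o['tcp_rot'],o['contact_force'])
d=np.radians(5.9);u=np.array([np.cos(d),np.sin(d)]);n=np.array([-u[1],u[0]]);D=np.array([412,3])
o=o['tool_pos'];print('tool',(o[:2]-D)@u,(o[:2]-D)@n)
E
python3 m.py
```

```text
8.65 [627.0354338   26.4533288   25.68565262] [-1.57067910e+00  5.83075357e-04  1.04537380e-01] [ 0.98656808 -0.22738572  0.39506627]
tool 216.30717893941807 1.2250544873948543
```

View pics/w4.png

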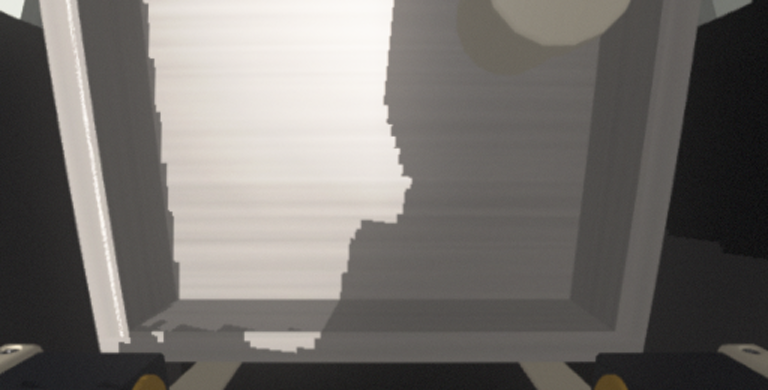

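>>> arm_command:
  deltas:
    - [-0.003,0,0,0]
    - [-0.003,0,0,0]
    - [-0.003,0,0,0]
    - [-0.003,0,0,0]
    - [-0.003,0,0,0]

```text
time: 9.15
tool_pos: [612.5, 25.0, 25.8]
tcp_rot: [-1.571, -0.0, 0.105]
contact_force: [2.1, 0.6, -0.8]
grip_width: 91.9
```

>>> arm_command:
  deltas:
    - [-0.003,0,0,0]
    - [-0.003,0,0,0]
    - [-0.003,0,0,0]

```text
time: 9.45
tool_pos: [603.6, 24.0, 25.8]
tcp_rot: [-1.571, -0.0, 0.104]
contact_force: [2.5, 0.3, -0.4]
grip_width: 91.6
```

>>> arm_command:
  deltas:
    - [-0.003,0,0,0]
    - [-0.003,0,0,0]
    - [-0.003,0,0,0]
    - [-0.003,0,0,0]
    - [-0.003,0,0,0]

```text
time: 9.95
tool_pos: [588.6, 22.5, 25.7]
tcp_rot: [-1.571, -0.0, 0.104]
contact_force: [2.0, 0.2, 0.9]
grip_width: 91.9
```

>>> arm_command:
  deltas:
    - [-0.002,0,0,0]
    - [-0.002,0,0,0]
    - [-0.002,0,0,0]

```text
time: 10.25
tool_pos: [582.8, 21.8, 25.7]
tcp_rot: [-1.571, -0.0, 0.104]
contact_force: [2.3, -0.0, -0.6]
grip_width: 91.8
```

```bash
sed -i 's/w4/w5/g' m.py; python3 m.py; python3 - <<'E'
from h import *
p=shot('top'); c=proj(p,(480,10,30))[0].astype(int); save(p,'t5.png',(c[0]-60,c[1]-60,c[0]+60,c[1]+55),5)
E
```

```text
10.3 [582.51830299  21.82396236  25.76077046] [-1.57071524e+00  7.34629832e-05  1.04475525e-01] [ 1.82398785 -1.08510717  0.47211673]
tool 171.54999919987944 1.1962394578886204
```

View pics/t5.png

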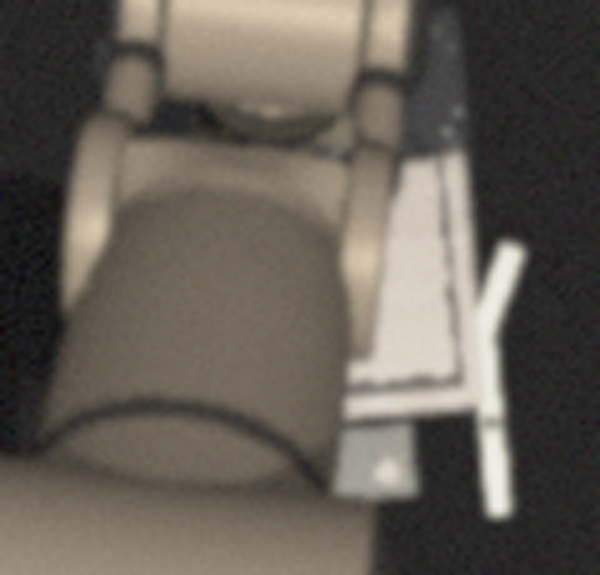

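The right lip overlaps the rail correctly and the near lip is just over the stop block, so it is only millimetres from home. From here I creep.

>>> arm_command:
  deltas:
    - [-0.001,0,0,0]
    - [-0.001,0,0,0]
    - [-0.001,0,0,0]
    - [-0.001,0,0,0]

```text
time: 10.75
tool_pos: [578.9, 21.4, 25.8]
tcp_rot: [-1.571, -0.0, 0.105]
contact_force: [2.3, -0.4, 0.5]
grip_width: 91.6
```

>>> arm_command:
  deltas:
    - [-0.001,0,0,0]
    - [-0.001,0,0,0]
    - [-0.001,0,0,0]

```text
time: 11.05
tool_pos: [575.9, 21.1, 25.7]
tcp_rot: [-1.571, -0.0, 0.104]
contact_force: [3.2, 0.7, 1.3]
grip_width: 91.4
```

>>> arm_command:
  deltas:
    - [-0.001,0,0,0]
    - [-0.0005,0,0,0]
    - [-0.0005,0,0,0]

```text
time: 11.35
tool_pos: [573.9, 20.9, 25.7]
tcp_rot: [-1.571, -0.0, 0.105]
contact_force: [2.9, 0.1, -0.7]
grip_width: 91.9
```

>>> arm_command:
  deltas:
    - [-0.0005,0,0,0]
    - [-0.0005,0,0,0]
    - [-0.0005,0,0,0]

```text
time: 11.65
tool_pos: [572.5, 20.7, 25.7]
tcp_rot: [-1.571, -0.0, 0.104]
contact_force: [4.1, -0.4, 0.7]
grip_width: 91.8
```

>>> arm_command:
  deltas:
    - [-0.0005,0,0,0]
    - [-0.0005,0,0,0]

```text
time: 11.85
tool_pos: [571.5, 20.6, 25.7]
tcp_rot: [-1.571, -0.0, 0.104]
contact_force: [3.4, 0.3, 0.2]
grip_width: 92.0
```

>>> arm_command:
  deltas:
    - [-0.0005,0,0,0]
    - [-0.0005,0,0,0]

```text
time: 12.05
tool_pos: [570.5, 20.6, 25.8]
tcp_rot: [-1.571, -0.0, 0.104]
contact_force: [3.7, 0.3, 0.9]
grip_width: 91.9
```

>>> arm_command:
  deltas:
    - [-0.0005,0,0,0]
    - [-0.0005,0,0,0]

```text
time: 12.25
tool_pos: [569.5, 20.4, 25.8]
tcp_rot: [-1.571, -0.0, 0.104]
contact_force: [4.3, 0.4, -0.1]
grip_width: 91.5
```

>>> arm_command:
  deltas:
    - [-0.0005,0,0,0]
    - [0,0,0,0]

```text
time: 12.45
tool_pos: [569.5, 20.4, 25.8]
tcp_rot: [-1.571, -0.001, 0.104]
contact_force: [5.1, 1.1, -2.4]
grip_width: 91.9
```

>>> arm_command:
  deltas:
    - [-0.0004,0,0,0]
    - [0,0,0,0]

```text
time: 12.65
tool_pos: [569.5, 20.4, 25.9]
tcp_rot: [-1.571, -0.002, 0.104]
contact_force: [6.7, 1.3, -2.0]
grip_width: 91.7
```

>>> arm_command:
  deltas:
    - [-0.0004,0,0,0]
    - [0,0,0,0]

```text
time: 12.85
tool_pos: [569.5, 20.4, 26.0]
tcp_rot: [-1.571, -0.003, 0.104]
contact_force: [6.7, 1.8, -1.8]
grip_width: 91.6
```

>>> arm_command:
  deltas:
    - [-0.0005,0,0,0]
    - [-0.0005,0,0,0]
    - [0,0,0,0]

```text
time: 13.15
tool_pos: [569.4, 20.4, 26.4]
tcp_rot: [-1.571, -0.005, 0.104]
contact_force: [8.9, 2.2, -2.0]
grip_width: 92.0
```

>>> arm_command:
  deltas:
    - [0.001,0,0,0]
    - [0.001,0,0,0]
    - [0.003,0,0,0]
    - [0.006,0,0,0]
    - [0.008,0,0,0]

```text
time: 13.65
tool_pos: [585.7, 22.3, 25.5]
tcp_rot: [-1.57, 0.002, 0.105]
contact_force: [1.2, 0.1, 0.7]
grip_width: 92.0
```

>>> arm_command:
  deltas:
    - [0,-0.015,0,0]
    - [0,-0.035,0,0]
    - [0,-0.045,0,0]
    - [0,-0.045,0,0]
    - [0,-0.045,0,0]

```text
time: 14.15
tool_pos: [585.8, 22.3, 212.4]
tcp_rot: [-1.571, 0.001, 0.105]
contact_force: [0.9, -1.2, 0.3]
grip_width: 91.9
```

>>> arm_command:
  deltas:
    - [-0.02,-0.02,0,0]
    - [-0.04,-0.04,0,0]
    - [-0.04,-0.04,0,0]
    - [-0.03,-0.03,0,0]
    - [0,0,0,0]

```text
time: 14.65
tool_pos: [464.9, 9.4, 336.4]
tcp_rot: [-1.573, -0.007, 0.104]
contact_force: [0.7, -0.6, -1.2]
grip_width: 92.1
```

```bash
sed -i "s/w5/w6/g;s/,(0,0,512,260)//" m.py; python3 m.py; python3 - <<'E'
from h import *
import pickle
p=shot('wrist'); pickle.dump({k:p[k] for k in('img','camera_matrix','dist_coeffs','c2w')},open('w6.pkl','wb'))
for n in ['bottle','jar','dock']:
    for d in vision.find_in(p,n): print(n,np.round(tow(p,d['xyz']),1),round(d['confidence'],2),1.5*proj(p,tow(p,d['xyz'])).round())
E
```

```text
bottle [ 442.4 -194.8   78.7] 0.86 [[160.5 199.5]]
bottle [ 522.2 -259.    79.2] 0.81 [[ 97.5 276. ]]
bottle [ 361.7 -242.6   77.2] 0.79 [[105. 102.]]
jar [435.7  57.   57.9] 0.57 [[430.5 217.5]]
dock [405.6 -87.4  21.2] 0.67 [[291.  169.5]]
dock [374.  293.3  32.1] 0.55 [[664.5 178.5]]Traceback (most recent call last):
  File "m.py", line 3, in <module>
    p=shot('wrist'); save(p,'w6.png',1.5)
                     ~~~~^^^^^^^^^^^^^^^^
  File "h.py", line 20, in save
    if crop: i=i[crop[1]:crop[3],crop[0]:crop[2]]
                 ~~~~^^^
TypeError: 'float' object is not subscriptable
```

```bash
python3 - <<'E'
from h import *
import pickle
save(pickle.load(open('w6.pkl','rb')),'w6.png',None,1.5)
E
```

```text
(no output)
```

View pics/w6.png

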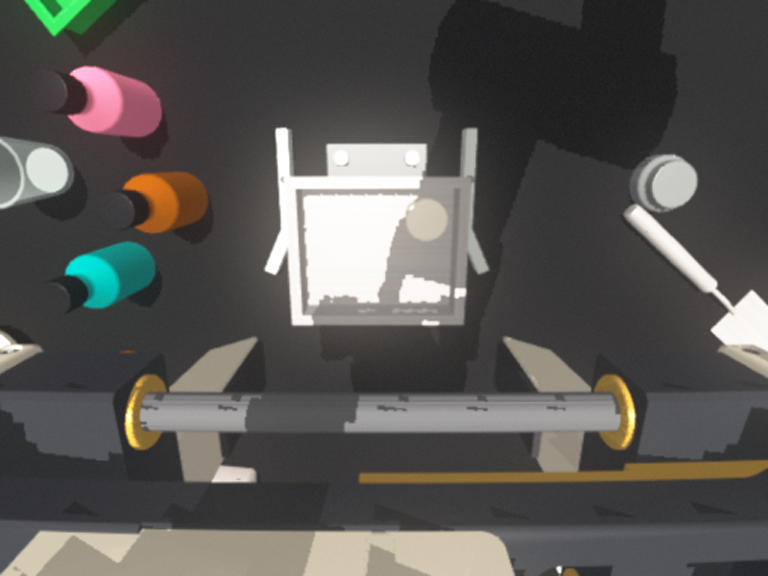

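The tray sits square between the rails with its near lip over the stop block. The jar stands at (427,220), and the brown bottle's cap is at (128,209) with pink at (65,92) and turquoise at (68,293) on either side.

```bash
python3 - <<'E'
from h import *
import pickle
p=pickle.load(open('w6.pkl','rb'))
q=lambda l,z: pix2plane(p,np.array(l)/1.5,z)
t=q([(287,178),(475,178),(463,323),(291,325)],40);print('tray',t.round(0).tolist(),t.mean(0))
for a,c in((t[0],t[3]),(t[1],t[2])): print(np.degrees(np.arctan2(*(c-a)[[1,0]])),np.linalg.norm(c-a))
print('jar',q([(427,215)],53))
print('cap top',q([(122,210)],130))
o=bot.get_obs();print(o['tool_pos'],o['tcp_rot'])
for n in('top','side'):
  s=shot(n)
  for d in vision.find_in(s,'bottle_mid'): print(np.round(tow(s,d['xyz']),1),round(d['confidence'],2))
  ms=[r for r in vision.regions_of(s,'bottle')]
  for r in ms:
    m=r['mask']; img=s['img'][m].astype(float).mean(0); ys,xs=np.nonzero(m); print(n,xs.mean().round(),ys.mean().round(),img.round(),round(r['confidence'],2))
E
```

```text
tray [[414.0, -87.0, 40.0], [395.0, 98.0, 40.0], [547.0, 110.0, 40.0], [569.0, -75.0, 40.0]] [481.17786946  11.53684524  40.        ]
4.176122752493027 155.1619964773944
4.537795160821233 152.79099865543841
jar [[434.51165647  54.14224562  53.        ]]
cap top [[ 447.27038873 -201.6801711   130.        ]]
[466.21053977   9.66087335 330.01409561] [-1.56999308  0.00266436  0.1045981 ]
[ 524.9 -258.2   81.1] 0.95
[ 444.6 -200.8   86.7] 0.71
[ 361.8 -247.2   83.4] 0.71
top 335.0 166.0 [30. 93. 87.] 0.92
top 313.0 195.0 [96. 61. 35.] 0.83
top 330.0 227.0 [133.  80.  89.] 0.6
[ 436.2 -217.4   79.8] 0.94
[ 346.2 -268.5   76.8] 0.91
[ 516.5 -280.3   81.9] 0.77
[513.3 444.1   6.1] 0.63
side 326.0 228.0 [20. 97. 89.] 0.74
side 298.0 229.0 [96. 55. 23.] 0.71
side 292.0 256.0 [141.  77.  86.] 0.67
```

>>> arm_command:
  deltas:
    - [-0.008,0,-0.018,0]
    - [-0.018,0.02,-0.042,0]
    - [-0.018,0.02,-0.042,0]
    - [-0.018,0.02,-0.042,0]
    - [-0.016,0.02,-0.035,0]

```text
time: 15.7
tool_pos: [406.3, -178.5, 250.7]
tcp_rot: [-1.571, -0.0, 0.104]
contact_force: [0.4, -0.5, -0.2]
grip_width: 91.7
```

>>> arm_command:
  deltas:
    - [-0.009,0.01,-0.018,0]
    - [0,0,0,0]
    - [0,0,0,0]
    - [0,0,0,0]

```text
time: 16.1
tool_pos: [400.7, -194.7, 242.0]
tcp_rot: [-1.571, -0.001, 0.106]
contact_force: [0.1, -0.1, 0.0]
grip_width: 91.7
```

```bash
python3 - <<'E'
from h import *
import pickle
o=bot.get_obs();print(o['time'],o['tool_pos'],o['tcp_rot'])
p=shot('wrist'); pickle.dump({k:p[k] for k in('img','camera_matrix','dist_coeffs','c2w')},open('w7.pkl','wb'))
save(p,'w7.png',None,1.5)
for d in vision.find_in(p,'bottle'): print(np.round(tow(p,d['xyz']),1),round(d['confidence'],2))
E
```

```text
16.1 [ 400.65129334 -194.72612553  242.02919888] [-1.57113524e+00 -1.05512703e-03  1.05505107e-01]
[ 514.3 -265.6   75. ] 0.83
[ 354.6 -249.2   83.2] 0.77
[ 434.  -209.9   82.9] 0.73
```

View pics/w7.png

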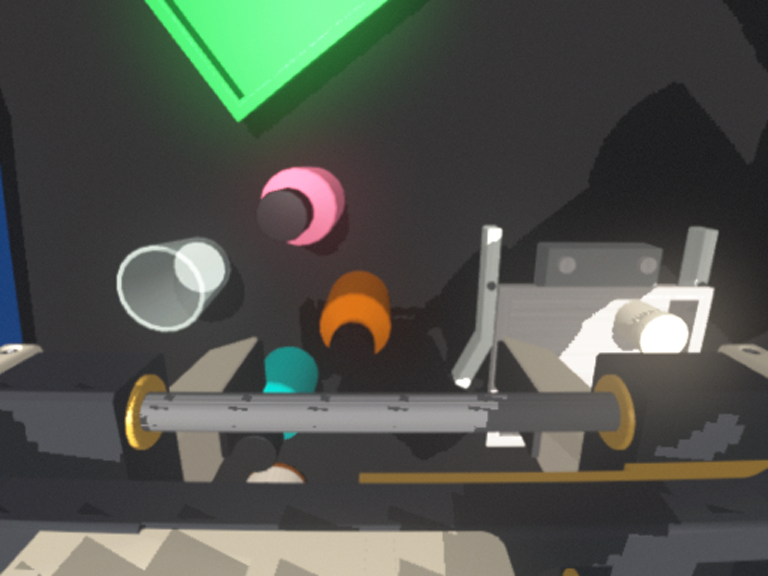

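This view confirms the brown bottle with the black cap at (352,346). Pink is at (300,205), turquoise at (290,380) and the beaker at (165,285).

```bash
python3 - <<'E'
from h import *
import pickle
p=pickle.load(open('w7.pkl','rb'))
m=p['img'].astype(int)
c=pix2plane(p,[(352.5/1.5,347/1.5)],130)[0];print('cap',c)
# check: project cap circle and body shoulder outline
for r,z in((16,130),(28,0),(28,90)):
    th=np.arange(8)*np.pi/4; print(r,z,(1.5*proj(p,np.c_[c[0]+r*np.cos(th),c[1]+r*np.sin(th),th*0+z])).round().tolist())
t=T();print((t[:3,:3].T@(np.r_[c[:2],150]-t[:3,3])).round(1))
E
```

```text
cap [ 440.65106906 -206.82259556  130.        ]
16 130 [[350.0, 369.0], [368.0, 364.0], [377.0, 349.0], [372.0, 333.0], [355.0, 324.0], [336.0, 329.0], [328.0, 345.0], [334.0, 361.0]]
28 0 [[358.0, 319.0], [380.0, 313.0], [390.0, 294.0], [384.0, 273.0], [364.0, 262.0], [341.0, 268.0], [331.0, 288.0], [338.0, 309.0]]
28 90 [[352.0, 360.0], [380.0, 352.0], [393.0, 329.0], [385.0, 302.0], [359.0, 289.0], [331.0, 297.0], [318.0, 321.0], [327.0, 347.0]]
[ 38.4  92.1 -16.3]
```

>>> arm_command:
  claw: 90
  deltas:
    - [0.02,0,-0.008,0]
    - [0.02,0,-0.008,0]
    - [0,0.03,0,0]
    - [0,0.03,0,0]
    - [0,0,0,0]

```text
time: 16.7
tool_pos: [440.1, -205.1, 178.6]
tcp_rot: [-1.566, 0.005, 0.106]
contact_force: [-0.0, -0.3, 0.2]
grip_width: 60.5
```

```bash
python3 - <<'E'
from h import *
import pickle
o=bot.get_obs();print(o['tool_pos'],o['tcp_rot'],o['grip_width'])
p=shot('side');c=proj(p,(442,-206,120))[0].astype(int);print(c)
save(p,'s8.png',(c[0]-60,c[1]-60,c[0]+60,c[1]+40),6)
p2=pickle.load(open('w7.pkl','rb'))
i=p2['img'].astype(int);m=(i[...,0]>130)&(i[...,2]<90)&(i[...,0]-i[...,1]>50)
m[:,:200]=0;m[:,275:]=0;m[240:]=0
for r in range(178,240,4):
    x=np.nonzero(m[r])[0]
    if len(x): print(r,x.min(),x.max(),end='; ')
E
```

```text
[ 440.10051979 -205.09279823  178.59061094] [-1.56623253  0.00510892  0.10606527] 60.5474643825638
[296 220]
182 234 244; 186 226 249; 190 223 249; 194 221 250; 198 220 250; 202 218 254; 206 216 256; 210 214 258; 214 213 259; 218 213 259; 222 214 258; 226 215 257; 230 218 255; 234 251 251;
```

View pics/s8.png

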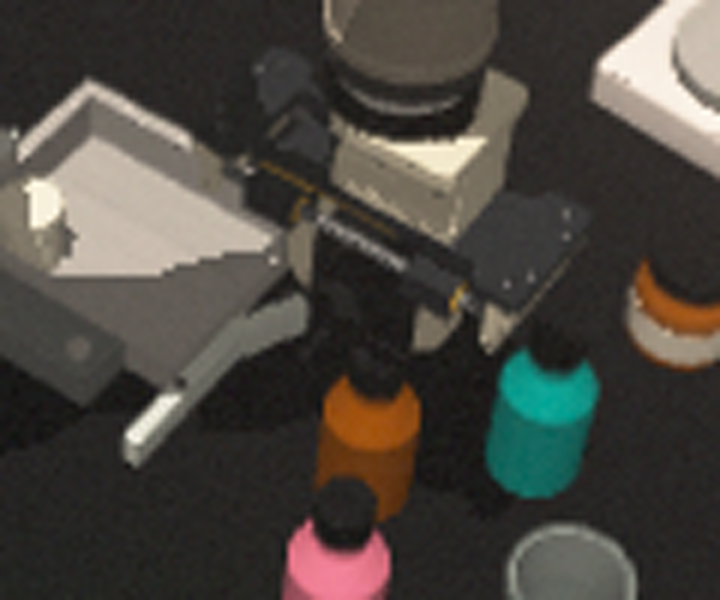

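>>> arm_command:
  deltas:
    - [0.002,0.02,-0.002,0]
    - [0,0.025,0,0]
    - [0,0.015,0,0]
    - [0,0.007,0,0]
    - [0,0,0,0]

```text
time: 17.25
tool_pos: [444.2, -209.0, 115.2]
tcp_rot: [-1.571, -0.001, 0.105]
contact_force: [0.1, 0.1, 0.3]
grip_width: 59.5
```

>>> arm_command:
  claw: 140
  deltas:
    - [0,0,0,0]
    - [0,0,0,0]
    - [0,0,0,0]

```text
time: 17.55
tool_pos: [444.1, -209.2, 115.3]
tcp_rot: [-1.572, -0.001, 0.105]
contact_force: [0.0, 0.6, 0.2]
grip_width: 43.0
```

```bash
python3 - <<'E'
from h import *
f=[];mm=[]
for _ in range(6):
    o=bot.get_obs(); f.append(o['contact_force']);mm.append(o['moment']); p=shot('side')
print(o['tool_pos'],o['tcp_rot'],o['grip_width']);print(np.mean(f,0),np.mean(mm,0))
E
```

```text
[ 443.70589348 -208.98043222  114.56711339] [-1.57089322e+00 -2.57352225e-04  1.04449160e-01] 41.42084833800631
[ 0.17282418  0.47393335 -0.32570814] [ 0.04711806  0.00670707 -0.00240262]
```

>>> arm_command:
  claw: 152
  deltas:
    - [0,0.004,0.001,0]
    - [0,0.003,0,0]
    - [0,0,0,0]
    - [0,0,0,0]

```text
time: 18.25
tool_pos: [443.5, -207.9, 107.2]
tcp_rot: [-1.57, 0.0, 0.105]
contact_force: [0.5, 0.2, 0.7]
grip_width: 36.9
```

```bash
cat > f.py <<'E'
from h import *
f=[];mm=[]
for _ in range(6):
    o=bot.get_obs(); f.append(o['contact_force']);mm.append(o['moment']); p=shot('side')
print(o['time'],o['tool_pos'],o['tcp_rot'],o['grip_width']);print(np.mean(f,0),np.mean(mm,0))
E
python3 f.py
```

```text
18.5 [ 443.63731004 -207.96139326  107.48242934] [-1.57084560e+00 -2.33672776e-04  1.04492692e-01] 37.11865373980311
[0.11097065 0.22050928 0.68428991] [0.02200993 0.02029918 0.00467313]
```

>>> arm_command:
  claw: 160
  deltas:
    - [0,0,0,0]
    - [0,0,0,0]

```text
time: 18.75
tool_pos: [443.7, -208.1, 107.5]
tcp_rot: [-1.571, -0.0, 0.104]
contact_force: [0.8, -0.2, 0.6]
grip_width: 34.8
```

```bash
python3 f.py
```

```text
19.0 [ 443.63020338 -208.03725368  107.47270243] [-1.57091910e+00 -2.30735419e-04  1.04447147e-01] 34.3248773663259
[ 0.29247347 -0.42790791  0.49041305] [-0.09139061  0.03882167  0.00012451]
```

>>> arm_command:
  claw: 152
  deltas:
    - [0,0,0,0]
    - [0,0,-0.001,0]
    - [0,0,-0.0007,0]
    - [0,0,0,0]
    - [0,0,0,0]

```text
time: 19.55
tool_pos: [443.7, -209.6, 107.4]
tcp_rot: [-1.571, 0.0, 0.104]
contact_force: [0.1, 0.5, 0.4]
grip_width: 36.7
```

>>> arm_command:
  claw: 160
  deltas:
    - [0,0,0,0]
    - [0,0,0,0]

```text
time: 19.75
tool_pos: [443.7, -209.6, 107.4]
tcp_rot: [-1.571, -0.0, 0.105]
contact_force: [0.1, -0.1, -0.0]
grip_width: 34.1
```

```bash
python3 f.py
```

```text
20.0 [ 443.73660642 -209.63601714  107.42057276] [-1.57074574e+00 -6.97144743e-05  1.04493554e-01] 33.87218046202369
[-0.45585235  0.37705428 -0.09496424] [ 0.05166     0.02856754 -0.00844295]
```

Centred to within about 1 mm, so I close and then lift a little.

>>> arm_command:
  claw: 255
  deltas:
    - [0,0,0,0]
    - [0,0,0,0]
    - [0,0,0,0]
    - [0,0,0,0]
    - [0,0,0,0]

```text
time: 20.55
tool_pos: [443.8, -209.7, 107.4]
tcp_rot: [-1.571, -0.0, 0.105]
contact_force: [0.2, 0.0, 0.2]
grip_width: 30.9
```

>>> arm_command:
  deltas:
    - [0,-0.005,0,0]
    - [0,-0.02,0,0]
    - [0,-0.03,0,0]
    - [0,-0.03,0,0]
    - [0,0,0,0]

```text
time: 21.05
tool_pos: [445.4, -210.6, 196.1]
tcp_rot: [-1.575, -0.006, 0.105]
contact_force: [0.5, -0.3, -3.2]
grip_width: 30.9
```

```bash
python3 f.py
```

```text
21.3 [ 442.87979497 -209.05387717  190.85344664] [-1.56857552  0.00247169  0.10448222] 30.98079384281198
[ 0.00559736  0.15329266 -3.23834667] [0.05424067 0.03144539 0.0006681 ]
```

>>> arm_command:
  deltas:
    - [0.003,0,0.007,0]
    - [0.008,0,0.018,0]
    - [0.01,0,0.026,0]
    - [0.011,0,0.028,0]
    - [0.011,0,0.028,0]

```text
time: 21.85
tool_pos: [475.3, -97.2, 191.9]
tcp_rot: [-1.57, 0.001, 0.104]
contact_force: [0.3, -0.2, -3.5]
grip_width: 31.3
```

>>> arm_command:
  deltas:
    - [0.011,0,0.028,0]
    - [0.009,0,0.024,0]
    - [0.005,0,0.012,0]
    - [0.002,0,0.006,0]
    - [0,0,0,0]

```text
time: 22.35
tool_pos: [494.8, -26.0, 192.1]
tcp_rot: [-1.571, 0.001, 0.105]
contact_force: [-0.5, -0.4, -2.8]
grip_width: 31.3
```

```bash
python3 f.py; python3 - <<'E'
from h import *
p=shot('side');c=proj(p,(490,0,60))[0].astype(int)
save(p,'s9.png',(c[0]-70,c[1]-65,c[0]+70,c[1]+50),5)
E
```

```text
22.6 [494.76647657 -27.17946204 192.40705843] [-1.57088045e+00  4.79718918e-05  1.03188188e-01] 30.742239881932242
[ 0.14846779  0.00307803 -2.80940323] [ 0.04497582  0.02990189 -0.01697747]
```

View pics/s9.png

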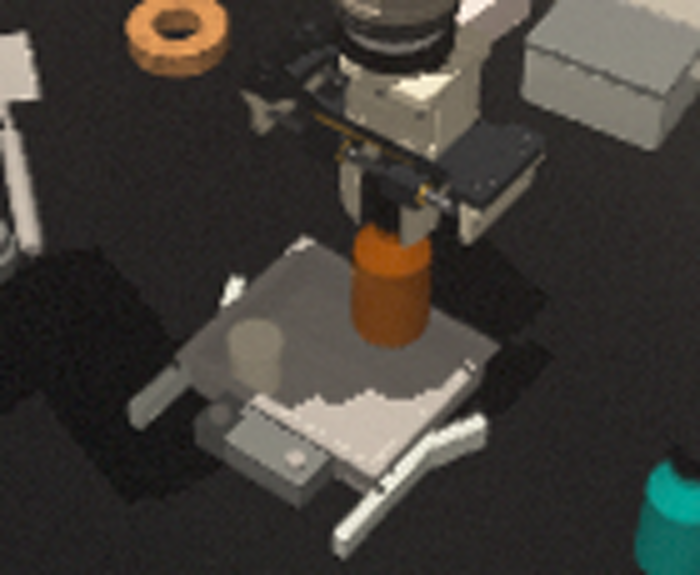

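The bottle hangs upright over the tray, the jar stands and the tray is at the stop. I lower it, creeping the last few millimetres.

>>> arm_command:
  deltas:
    - [0,0.012,0,0]
    - [0,0.02,0,0]
    - [0,0.02,0,0]
    - [0,0.014,0,0]
    - [0,0.006,0,0]

```text
time: 23.2
tool_pos: [494.2, -26.5, 119.2]
tcp_rot: [-1.57, 0.002, 0.104]
contact_force: [-0.9, -0.1, -3.2]
grip_width: 31.4
```

>>> arm_command:
  deltas:
    - [0,0.002,0,0]
    - [0,0,0,0]
    - [0,0,0,0]

```text
time: 23.5
tool_pos: [495.4, -26.4, 119.2]
tcp_rot: [-1.571, -0.001, 0.104]
contact_force: [-0.2, -0.2, -2.5]
grip_width: 30.9
```

>>> arm_command:
  deltas:
    - [0,0.002,0,0]
    - [0,0.001,0,0]
    - [0,0,0,0]

```text
time: 23.8
tool_pos: [494.9, -26.2, 115.5]
tcp_rot: [-1.571, -0.0, 0.105]
contact_force: [0.0, -0.3, -2.6]
grip_width: 31.0
```

>>> arm_command:
  deltas:
    - [0,0.001,0,0]
    - [0,0.001,0,0]
    - [0,0.001,0,0]
    - [0,0,0,0]

```text
time: 24.2
tool_pos: [494.8, -26.3, 112.2]
tcp_rot: [-1.571, 0.0, 0.105]
contact_force: [0.6, -0.8, -3.4]
grip_width: 30.9
```

>>> arm_command:
  deltas:
    - [0,0.0005,0,0]
    - [0,0.0005,0,0]
    - [0,0,0,0]

```text
time: 24.5
tool_pos: [494.8, -26.3, 111.3]
tcp_rot: [-1.571, 0.0, 0.104]
contact_force: [-0.3, 0.4, -3.4]
grip_width: 31.4
```

>>> arm_command:
  deltas:
    - [0,0.0005,0,0]
    - [0,0,0,0]

```text
time: 24.7
tool_pos: [494.9, -26.3, 110.9]
tcp_rot: [-1.571, 0.0, 0.104]
contact_force: [-0.2, 0.3, -2.9]
grip_width: 31.3
```

>>> arm_command:
  deltas:
    - [0,0.0005,0,0]
    - [0,0,0,0]

```text
time: 24.9
tool_pos: [494.9, -26.3, 110.4]
tcp_rot: [-1.571, -0.0, 0.105]
contact_force: [0.2, 0.3, -2.4]
grip_width: 31.2
```

>>> arm_command:
  deltas:
    - [0,0.0003,0,0]
    - [0,0,0,0]

```text
time: 25.1
tool_pos: [495.0, -26.3, 110.4]
tcp_rot: [-1.571, -0.0, 0.105]
contact_force: [-1.1, -0.6, 0.4]
grip_width: 31.0
```

>>> arm_command:
  deltas:
    - [0,0.0003,0,0]
    - [0,0,0,0]

```text
time: 25.3
tool_pos: [495.2, -26.4, 110.4]
tcp_rot: [-1.571, -0.001, 0.104]
contact_force: [-1.0, -0.1, 4.9]
grip_width: 31.4
```

>>> arm_command:
  deltas:
    - [0,-0.0003,0,0]
    - [0,0,0,0]

```text
time: 25.5
tool_pos: [495.1, -26.3, 110.4]
tcp_rot: [-1.571, -0.001, 0.105]
contact_force: [-1.3, -0.3, 4.8]
grip_width: 31.3
```

>>> arm_command:
  claw: 150
  deltas:
    - [0,0,0,0]
    - [0,0,0,0]
    - [0,0,0,0]
    - [0,0,0,0]

```text
time: 25.9
tool_pos: [494.8, -26.3, 109.9]
tcp_rot: [-1.571, 0.0, 0.104]
contact_force: [-0.5, -0.0, -0.3]
grip_width: 37.5
```

>>> arm_command:
  claw: 90
  deltas:
    - [0,0,0,0]
    - [0,0,0,0]
    - [0,0,0,0]
    - [0,0,0,0]

```text
time: 26.3
tool_pos: [494.9, -26.3, 110.1]
tcp_rot: [-1.571, -0.0, 0.105]
contact_force: [-0.5, 0.0, 0.6]
grip_width: 58.9
```

>>> arm_command:
  deltas:
    - [0,-0.01,0,0]
    - [0,-0.02,0,0]
    - [0,-0.04,0,0]
    - [0,-0.04,0,0]
    - [0,-0.04,0,0]

```text
time: 26.8
tool_pos: [494.6, -26.2, 262.5]
tcp_rot: [-1.571, -0.001, 0.105]
contact_force: [0.6, -0.8, -0.3]
grip_width: 59.2
```

>>> arm_command:
  deltas:
    - [-0.03,-0.03,0,0]
    - [-0.03,-0.03,0,0]
    - [0,0,0,0]
    - [0,0,0,0]
    - [0,0,0,0]

```text
time: 27.3
tool_pos: [435.2, -32.5, 319.6]
tcp_rot: [-1.57, 0.001, 0.104]
contact_force: [0.6, -1.1, -0.3]
grip_width: 59.5
```

```bash
python3 - <<'E'
from h import *
o=bot.get_obs();print(o['time'],o['tool_pos'],o['contact_force'],o['grip_width'])
import pickle
a=pickle.load(open('w6.pkl','rb'))
for n in('wrist','side'):
  p=shot(n)
  for k in('bottle','jar','tray','dock'):
    for d in vision.find_in(p,k)[:3]:
      if d['confidence']>.4: print(n,k,np.round(tow(p,d['xyz']),0),round(d['confidence'],2))
  for r in vision.regions_of(p,'bottle'):
    m=r['mask'].astype(np.uint8); (c,s,an)=cv2.minAreaRect(np.argwhere(m)[:,::-1].astype(np.float32)); print(n,np.round(c),np.round(s),round(an,1),p['img'][m>0].mean(0).round())
  if n=='wrist': pickle.dump({k:p[k] for k in('img','camera_matrix','dist_coeffs','c2w')},open('w9.pkl','wb'))
# rectify old/new to the lip plane (z=40) and compare near lip / block edge
b=pickle.load(open('w9.pkl','rb'))
g=np.array([[x,y,40.] for x in np.arange(380,600,1.) for y in np.arange(120,-120,-1.)])
im=[]
for p in(a,b):
  uv=proj(p,g).astype(np.float32).reshape(220,240,2); im.append(cv2.remap(cv2.cvtColor(p['img'],cv2.COLOR_RGB2GRAY),uv[...,0],uv[...,1],1))
for i in im:
  for lo,hi in((70,100),(140,165)):
    s=i[:60,lo:hi].astype(float).mean(1); d=np.abs(np.diff(s)); k=np.argsort(-d)[:5]; print('edges x',sorted((380+k).tolist()),d[k].round())
E
```

```text
27.3 [435.24216627 -32.45236418 319.59897196] [ 0.6471994  -1.07234402 -0.26370117] 59.499612728087584
wrist bottle [486. -27.  86.] 0.81
wrist bottle [ 521. -258.   82.] 0.59
wrist bottle [ 359. -243.   77.] 0.57
wrist jar [434.  52.  57.] 0.61
wrist tray [473.  19.   6.] 0.93
wrist tray [ 256. -310.   18.] 0.62
wrist dock [404. -86.  25.] 0.77
wrist [89. 93.] [83. 43.] 5.7 [173. 113. 131.]
wrist [252. 209.] [56. 37.] 90.0 [171. 121.  85.]
wrist [ 87. 213.] [38. 80.] 63.4 [ 26. 138. 134.]
side bottle [484. -39.  78.] 0.91
side bottle [ 348. -269.   76.] 0.58
side bottle [ 509. -274.   74.] 0.55
side tray [ 190. -294.    4.] 0.77
side dock [416. -94.  22.] 0.56
side [327. 226.] [16. 32.] 14.0 [19. 97. 89.]
side [266. 193.] [34. 15.] 90.0 [101.  61.  29.]
edges x [410, 411, 412, 417, 418] [22. 21. 20. 19. 15.]
edges x [417, 418, 419, 423, 424] [27. 24. 21. 20. 20.]
edges x [385, 397, 398, 399, 400] [10.  9.  7.  6.  5.]
edges x [417, 418, 419, 421, 422] [20. 19. 17. 14. 10.]
```

```bash
python3 - <<'E'
from h import *
p=shot('side');c=proj(p,(490,0,60))[0].astype(int)
save(p,'s10.png',(c[0]-70,c[1]-65,c[0]+70,c[1]+50),5)
a,b=[cv2.imread('pics/'+f,0).astype(np.float32) for f in('s9.png','s10.png')]
for n,(x0,y0,x1,y1) in dict(block=(200,400,340,510),nearlip=(330,400,480,500),rail=(330,420,490,555),jar=(215,310,300,400)).items():
  A,B=[cv2.Laplacian(cv2.GaussianBlur(i[y0:y1,x0:x1],(0,0),3),cv2.CV_32F) for i in(a,b)]
  s,r=cv2.phaseCorrelate(A,B,cv2.createHanningWindow(A.shape[::-1],cv2.CV_32F)); print(n,np.round(np.array(s)/5,2),'px',round(r,2))
E
```

```text
block [-0.  0.] px 0.75
nearlip [ 0.01 -0.02] px 0.85
rail [-0.   0.1] px 0.97
jar [-1.06  1.34] px 0.02
```

```bash
python3 -c "
from plant import job; print(job.close_job())"
```

```text
the job is handed in; nothing more can be done
None
```

I dragged the tray home to its stop, set the brown bottle down in it beside the jar, and handed the job in at about 27 s.

**Tray:** I pulled it by the far lip with both open fingers at 2 to 4 N. At the stop its position stayed fixed while the force rose to 8.9 N (limit 16 N), so I take the plunger as fully in. I had no direct reading of the plunger; this rests on the stall and on the position matching the stop seen in the pictures.

**Bottle:** I gripped it by the cap and lowered it until it touched the tray floor at the height I had predicted. I pressed with about 5 N, released it and moved clear.

**Last checks:**
- **Tray position:** side pictures from before and after the placing show the tray's near lip moved by less than 0.1 pixel relative to the stop.
- **Bottle and jar:** the bottle is seen upright at about (486, -27). The jar is still where it stood, at about (434, 52), and at its standing height.
- **Checks that gave no usable result:** the picture comparison on the jar was too weak to use. A comparison of wrist pictures of the lip edges disagreed by several mm, but the arm was still moving in the earlier one, so I relied on the fixed side camera.

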